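# Shut the parts case and hold it up by its handle

### The job

The grey carrying case on the bench mat has been loaded with two sockets, but its drawer still stands open: push the drawer fully home while the case stands on the mat, then take the case by its handle and lift it at least 100 mm clear above the mat. Finish while holding it there over the mat, level and still in the air, with the drawer shut and the sockets inside; do not tip the case over on the way, and leave the jar, the hammer and the wood offcut where they are.

Things in the scene. Friction and masses are not known exactly. Their poses are not given: they have to be found in the camera images.
- case_mid (a point): centre of the loose carrying case: a grey sheet-metal box 190 mm long (its x), 130 mm wide (its y), 75 mm high (its z, up when level), standing on the mat; this point is half-way up the box. The drawer's side is -x: the drawer slides out along the case's own -x. The case with contents weighs 0.6 to 0.9 kg; with the drawer shut its centre of mass is within 15 mm of the middle, seen from above.
- handle_grip (a point): centre of the case's black handle bar, 89.5 mm above case_mid, axes as the case: a flat-sided bar 142 mm long along the case's x, 16 mm wide (y) and 16 mm high, fixed rigidly 44 mm clear above the case's top on two posts (12 mm thick, 130 mm apart, under the bar's ends)
- drawer (a joint): how far the drawer is open: 0 m = fully shut against its stop, 0.1 = fully out; it starts 0.045 to 0.075 open. It slides with a friction of about 1 N and stays where it is left
- drawer_front (a point): middle of the outer face of the drawer's plain steel front plate (130 mm wide, 71 mm high, 6 mm thick; the point is half-way up it, 37.5 mm above the case's underside); axes as the case, the face looks along -x. Shut, it lies 101 mm from case_mid
- socket_large_mid (a point): centre of the larger steel socket, a plain cylinder 26 mm across, 30 mm high, loose in the drawer, 50 g
- socket_small_mid (a point): centre of the smaller steel socket, a plain cylinder 20 mm across, 26 mm high, loose in the drawer, 50 g
- mat: fixed flat rubber bench mat, 360 x 500 mm, 4 mm thick, under the case; origin at the centre of its underside on the bench top
- jar: bystander: closed glass jar, 60 mm across, 80 mm high; origin at the centre of its underside
- hammer: bystander: hammer lying on the bench, 280 mm long along its x; origin at its underside
- offcut: bystander: plywood block 110 x 70 x 38 mm; origin at the centre of its underside
- case: the same carrying case, origin at the centre of its underside, 37.5 mm below case_mid
Not all that is in view belongs to the job. Of the things that look like the case, the smaller one is meant.

How it is judged:
By the outcome, as a careful person would: the job done as asked, in the order asked, and still so for the second after the job is handed in, while the arm keeps its last pose, push and grip.
It also fails if it takes over 50 s, if anything falls off the work surface, if the arm or the gripper's body presses on something with over 40 N, if the wrist force passes 120 N, or if a joint passes its speed limit or range.

### The arm

A 6-joint arm with a two-finger parallel gripper is mounted at the origin on the work surface. World frame = base frame: x ahead of the robot, y to its left, z up, the work surface at z = 0. Lengths are in m, angles in rad, forces in N, time in s.
With the tool pointing down it reaches from about 0.35 to 0.775 m from the base axis. Payload 5.5 kg.
Tool frame: the origin (TCP) lies on the centre line of the jaws, within the pads' length; the fingertips stand 11 mm ahead of it and the grasp point (between the pads) lies 8 mm behind it; z points along the fingers, y is the direction in which the jaws open and shut (so a half turn about z gives the same grasp; the last joint's range is limited). The gripper opens to 85 mm and grips with 20 to 120 N. Pads are 22 mm wide; open, the fingers measure 114 mm over their backs; the gripper's body (76 mm by 85 mm) begins 54 mm behind the grasp point. The pads swing forward as they close: fully open they stand 13 mm farther back than shut.
Start: joints at [1.192, 0.313, 0.046, 1.304, 0, 1.431], TCP at [0.136, 0.559, 0.242] pointing down, gripper open.
Joint ranges: [-2.76, 2.76], [-0.86, 1.69], [-1.03, 1.26], [-2.2, 2.34], [-1.47, 1.5], [-3.14, 3.14]. Speed limits (rad/s): [2.57, 2.57, 3.14, 3.14, 3.14, 3.14].

### API

Orientations are given as a unit quaternion [w, x, y, z].
In Python, from workcell import env, imaging, order gives the robot as it stands. The module is installed in compiled form; this text tells all that it offers.
- The arm moves only by the tool move_arm, never from a script. Its argument "deltas" is one flat list of numbers, 7 for each row, row after row: the gripper's target within -1 to 1 (shut at 1, half-way at 0, fully open at -1), then the shift along the tool's x, y, z in m, then the turn, a rotation vector about the tool's x, y, z in degrees. In form: [jaw, tx, ty, tz, ax, ay, az, jaw, tx, ty, tz, ax, ay, az, ...]. A call has 1 to 10 rows; each row shifts and turns the commanded pose from where the row before left it, along the tool's axes as they then stand; what a row does not reach is not made up. A row lasts 1/8 s, in which the tool goes at most 62.5 mm and 10.7 degrees, less where a joint would pass 70% of its speed; a pose out of reach is approached as far as the arm can. A call is refused whole if a number of a shift passes 0.0625 or a number of a turn 10.7, either way. A call with a gripper value outside its range is refused whole. The fingers move at their own pace and stop on an object; "squeeze" is the grip in N (left out, the last holds). Time passes only in rows, so rows that do not move let the fingers close. It gives the time, the measured TCP pose, the force and the opening at its end, in the units of the state.
- env.get_state(): the state, without advancing time (a new reading comes with each control period).
- imaging.read_camera(name): name is "side" or "top"; returns a dict with "img" (400x640x3 uint8, red, green, blue), "z_map" (400x640 float32, m along the optical axis (not along the pixel's ray), 0 where there is no reading), "fx", "fy", "cx", "cy" (pixels), "dist" ([k1, k2, p1, p2, k3] as OpenCV has them; the pictures are not rectified), "rvec" (rotation vector, rad) and "tvec" (3), from world to camera coordinates, as OpenCV has them. Camera axes: x right, y down, z forward; pixel columns grow to the right and rows downward; lengths in m; the calibration is good to about 2 mm. A picture is of the moment at which its call begins.
- order.hand_in(): hands the job in, once; it reports no verdict.
Trained networks look in a picture, given as the dict that the camera call returned (one of the last four; its "shot" number tells which), for a name from the list of things; names that differ only in an ending like _2 or _b are one class to them, and where a whole thing is asked for, a point or a joint stands for the part that bears it (a point fixed in the world has none). Each returns a list of dicts, best first, with "confidence" (0 to 1); they miss things now and then, are a little off and sometimes report something else, mostly with a low value. They report only what shows in the picture. A call takes as long as a camera call. They do not tell look-alikes from the thing itself.
- imaging.recognise(picture, thing): "centre" ([column, row] in pixels, amid what is visible of it).
- imaging.cut_out(picture, thing): "mask" (400x640 bool, what is visible of it) and "centre" ([column, row] in pixels, amid what is visible of it).
The state is a dict: "clock": time; "joint_pos": joint angles; "qvel": joint speeds; "tau": joint torques, N m; "tcp_pos": TCP position; "orientation": TCP orientation; "wrist_force": force on the tool from outside, world axes, zero at the start; "ft_torque": the same for the moment, N m; "finger_gap": finger opening in m.
Only numpy, scipy, OpenCV 4.12 (cv2) and the standard library are available. Lean on these libraries where they do the work, as an engineer would, in place of code of your own. Each camera call takes 0.05 s, during which the arm holds its last target.

## Working session

There is one attempt and no reset: what is moved stays moved. The work goes in short steps, Python scripts to look and compute and a tool call to move; the robot and the scene stay as the last step left them, time stands still between calls to the robot, and variables do not carry over. Pictures are saved under pics/ and viewed, and the job is handed in when it is done.

Besides the shell and the picture viewer there is one more tool, called after "Emit:" as name(argument=value, ...) on one line, values as JSON. move_arm: Moves the arm, as the interface text tells. Its arguments: {"type":"object","properties":{"deltas":{"type":"array"},"squeeze":{"type":"number"}},"required":["deltas"]}

```bash
mkdir -p pics; cat > h.py <<'E'
import numpy as np, cv2
from workcell import env, imaging, order
def cam(n):
    return imaging.read_camera(n)
def world(p,mask_or_px):
    K=np.array([[p['fx'],0,p['cx']],[0,p['fy'],p['cy']],[0,0,1]]);d=np.array(p['dist'])
    px=np.atleast_2d(np.array(mask_or_px,float))
    z=p['z_map'][px[:,1].astype(int),px[:,0].astype(int)]
    u=cv2.undistortPoints(px.reshape(-1,1,2),K,d).reshape(-1,2)
    P=np.c_[u*z[:,None],z]
    R=cv2.Rodrigues(np.array(p['rvec'],float))[0]
    W=(P-np.array(p['tvec']).ravel())@R
    return W[z>0],px[z>0]
def maskw(p,m):
    r,c=np.nonzero(m); return world(p,np.c_[c,r])
def save(p,n): cv2.imwrite('pics/'+n,p['img'][:,:,::-1])
E
python3 - <<'E'
from h import *
s=env.get_state(); print({k:np.round(v,3) for k,v in s.items()})
for n in('top','side'):
    p=cam(n); save(p,n+'0.png')
    np.savez(n+'0.npz',**{k:v for k,v in p.items()})
    for t in('case','drawer_front','handle_grip','socket_large_mid','socket_small_mid','jar','hammer','offcut','mat'):
        print(n,t,[(round(d['confidence'],2),np.round(d['centre'])) for d in imaging.recognise(p,t)])
E
```

```text
{'clock': np.float64(0.0), 'joint_pos': array([1.192, 0.314, 0.045, 1.304, 0.   , 1.431]), 'qvel': array([-0.   ,  0.002, -0.   ,  0.001,  0.001,  0.001]), 'tau': array([ 0.0000e+00, -4.8063e+01,  2.9853e+01,  1.9000e-02, -0.0000e+00,
       -0.0000e+00]), 'tcp_pos': array([0.136, 0.558, 0.241]), 'orientation': array([-0.   ,  0.119,  0.993, -0.001]), 'wrist_force': array([ 0.135,  0.084, -0.39 ]), 'ft_torque': array([ 0.009, -0.026, -0.02 ]), 'finger_gap': np.float64(0.085)}
top case [(0.84, array([341., 159.]))]
top drawer_front [(0.52, array([244., 321.]))]
top handle_grip [(0.86, array([341., 162.])), (0.61, array([233., 283.])), (0.58, array([455., 123.]))]
top socket_large_mid [(0.6, array([322., 168.]))]
top socket_small_mid []
top jar [(0.74, array([467., 221.]))]
top hammer [(0.59, array([454., 128.]))]
top offcut [(0.68, array([196., 186.])), (0.28, array([322., 175.]))]
top mat [(0.77, array([309., 161.]))]
side case [(0.65, array([359., 204.])), (0.6, array([352., 226.])), (0.56, array([224., 182.]))]
side drawer_front [(0.75, array([327., 205.]))]
side handle_grip [(0.84, array([360., 204.])), (0.69, array([220., 184.]))]
side socket_large_mid [(0.55, array([336., 197.]))]
side socket_small_mid [(0.34, array([399., 305.]))]
side jar [(0.68, array([399., 305.])), (0.39, array([361., 206.]))]
side hammer [(0.6, array([465., 252.]))]
side offcut [(0.65, array([264., 160.])), (0.65, array([401., 308.]))]
side mat [(0.61, array([351., 223.]))]
```

View pics/top0.png

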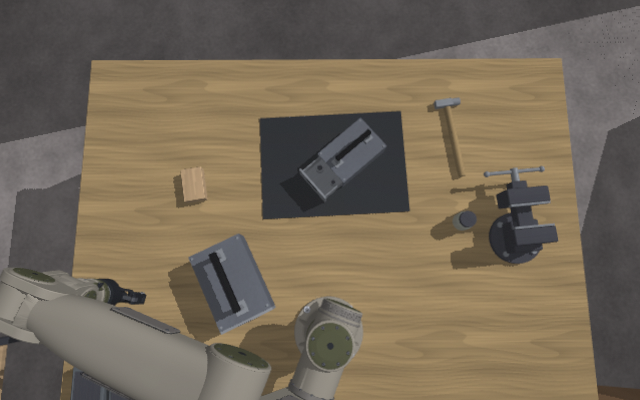

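View pics/side0.png

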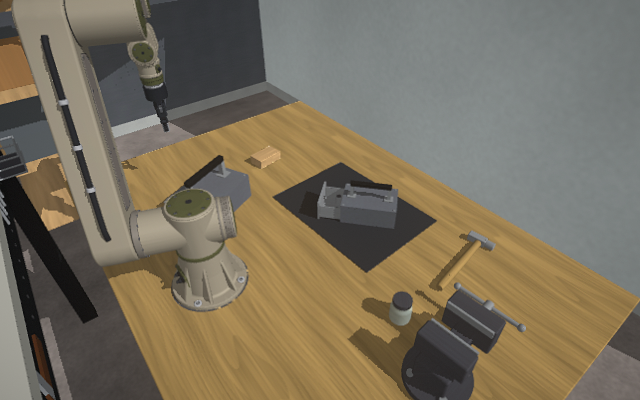

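Candidates: the case on the mat at top (341,159) with its drawer open toward the lower left, and the case off the mat at top (232,285), which is larger and shut. The mat one fits (smaller, open drawer, on the mat). I'll confirm with a crop and measure both.

```bash
python3 - <<'E'
from h import *
p=cam('top'); q=cam('side')
cv2.imwrite('pics/crop1.png',np.hstack([cv2.resize(p['img'][100:220,260:410,::-1],(400,320),interpolation=cv2.INTER_CUBIC),cv2.resize(q['img'][160:260,290:415,::-1],(400,320),interpolation=cv2.INTER_CUBIC)]))
for nm,P,box in(('top',p,(270,105,405,215)),('side',q,(300,165,415,245)),('topBIG',p,(180,225,280,340))):
    x0,y0,x1,y1=box; m=np.zeros((400,640),bool); m[y0:y1,x0:x1]=1
    W,px=maskw(P,m)
    print(nm,'mat z',np.median(W[W[:,2]<0.02][:,2]) )
    for a,b in((.06,.09),(.115,.145),(.145,.2)):
        S=W[(W[:,2]>a)&(W[:,2]<b)]
        if len(S)<15: continue
        r=cv2.minAreaRect(S[:,:2].astype(np.float32))
        print(a,b,len(S),'z',np.median(S[:,2]).round(4),'rect',np.round(r[0],4),np.round(r[1],4),r[2])
for t in('mat','jar','hammer','offcut'):
    for d in imaging.cut_out(p,t)[:1]:
        W,_=maskw(p,d['mask']); print(t,np.median(W,0).round(3),W.min(0).round(3),W.max(0).round(3))
E
```

```text
top mat z 0.005359678095187239
0.06 0.09 2131 z 0.0804 rect [ 0.5632 -0.0496] [0.1338 0.2756] 40.809654235839844
0.115 0.145 245 z 0.1395 rect [ 0.5887 -0.0794] [0.0185 0.1431] 42.443180084228516
side mat z 0.0030931586377474125
0.06 0.09 1424 z 0.0786 rect [ 0.5576 -0.0545] [0.1379 0.2704] 40.496925354003906
0.115 0.145 262 z 0.1362 rect [ 0.5851 -0.0838] [0.024  0.1418] 40.70539855957031
topBIG mat z 0.0009967434621684385
0.06 0.09 114 z 0.078 rect [0.1698 0.2273] [0.2804 0.1025] 1.7911204099655151
0.115 0.145 24 z 0.1268 rect [0.1633 0.3005] [0.1862 0.0057] 25.330841064453125
0.145 0.2 546 z 0.1783 rect [0.1613 0.3067] [0.1868 0.0221] 25.811077117919922
mat [0.54  0.02  0.006] [ 0.368 -0.276 -0.009] [0.759 0.239 0.087]
jar [ 0.352 -0.439  0.078] [ 0.326 -0.476  0.004] [ 0.382 -0.417  0.09 ]
hammer [ 0.696 -0.433  0.025] [ 0.516 -0.468 -0.004] [ 0.806 -0.377  0.039]
offcut [0.482 0.449 0.039] [ 0.424  0.411 -0.004] [0.547 0.509 0.049]
```

View pics/crop1.png

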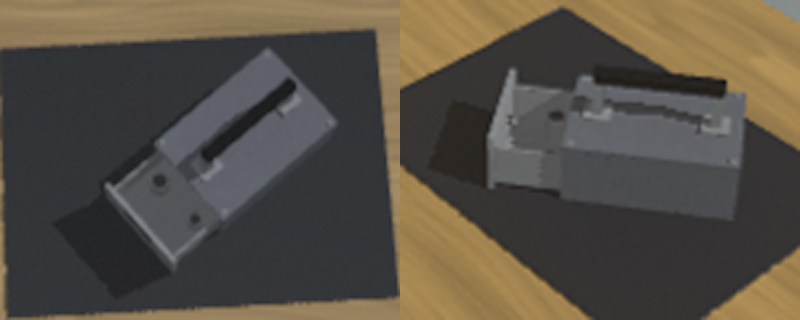

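The mat case at top (341,159) is confirmed: open drawer, sockets visible, handle top at z≈0.139. The other handle sits at z≈0.178 and 187 mm long, so that case is the bigger look-alike. Next I refine yaw and centre, and start moving to the pre-push pose with the jaws shutting.

```bash
cat > fit.py <<'E'
from h import *
def fit(zoff=0):
    out=[]
    for nm,box in(('top',(270,105,405,215)),('side',(300,165,415,245))):
        P=cam(nm); x0,y0,x1,y1=box; m=np.zeros((400,640),bool); m[y0:y1,x0:x1]=1
        W,px=maskw(P,m)
        H=W[(W[:,2]>.12+zoff)&(W[:,2]<.145+zoff)][:,:2]
        vx,vy,*_=cv2.fitLine(H.astype(np.float32),cv2.DIST_HUBER,0,.01,.01).ravel()
        a=np.array([vx,vy]); a*=np.sign(a[0]); n=np.array([-a[1],a[0]])
        hx=np.percentile(H@a,[1,99]);hy=np.percentile(H@n,[1,99])
        c=a*hx.mean()+n*hy.mean()
        B=W[(W[:,2]>.066+zoff)&(W[:,2]<.088+zoff)][:,:2]-c
        bx=np.percentile(B@a,[.3,99.7]);by=np.percentile(B@n,[.5,99.5])
        print(nm,'handle c',c.round(4),'yaw',np.degrees(np.arctan2(a[1],a[0])).round(2),'len',np.ptp(hx).round(4),'w',np.ptp(hy).round(4),'box x',bx.round(4),'box y',by.round(4), 'rect yaw',round(cv2.minAreaRect(B.astype(np.float32))[2],1))
if __name__=='__main__': fit()
E
python3 fit.py
```

```text
top handle c [ 0.5874 -0.0787] yaw -48.08 len 0.1394 w 0.0173 box x [-0.175   0.0987] box y [-0.0653  0.066 ] rect yaw 41.3
side handle c [ 0.5861 -0.0833] yaw -50.26 len 0.1391 w 0.0217 box x [-0.1751  0.0944] box y [-0.0677  0.063 ] rect yaw 40.2
```

Emit:
move_arm(deltas=[1,-0.0406,-0.0383,0.004,0,0,0,1,-0.0406,-0.0383,0.004,0,0,0,1,-0.0406,-0.0383,0.004,0,0,0,1,-0.0406,-0.0383,0.004,0,0,0,1,-0.0406,-0.0383,0.004,0,0,0,1,-0.0406,-0.0383,0.004,0,0,0,1,-0.0406,-0.0383,0.004,0,0,0,1,-0.0406,-0.0383,0.004,0,0,0,1,-0.0406,-0.0383,0.004,0,0,0,1,-0.0406,-0.0383,0.004,0,0,0], squeeze=40)

```text
clock: 2.65
tcp_pos: [0.4409, 0.0888, 0.2025]
orientation: [0.001, 0.119, 0.993, 0.0]
wrist_force: [0.3, 0.7, 0.2]
finger_gap: -0.0001
```

Emit:
move_arm(deltas=[1,0,0,0,0,0,8.9,1,0,0,0,0,0,8.9,1,0,0,0,0,0,8.9,1,0,0,0,0,0,8.9,1,0,0,0,0,-10,0,1,0,0,0,0,-10,0,1,0,0,0,0,-10,0,1,0,0,0,0,0,0])

```text
clock: 3.65
tcp_pos: [0.4376, 0.092, 0.2011]
orientation: [0.234, 0.4, 0.879, -0.108]
wrist_force: [-0.2, 1.2, -0.1]
finger_gap: -0.0003
```

```bash
cat > st.py <<'E'
from h import *
from scipy.spatial.transform import Rotation as Ro
s=env.get_state();q=s['orientation'];R=Ro.from_quat([q[1],q[2],q[3],q[0]]).as_matrix()
t=s['tcp_pos'];print('t',s['clock'],'tcp',np.round(t,4),'gap',s['finger_gap'],'F',np.round(s['wrist_force'],2),'M',np.round(s['ft_torque'],2));print(R.round(3));print('j',np.round(s['joint_pos'],3))
C=np.array([.587,-.081]);y=np.radians(-49.2);a=np.array([np.cos(y),np.sin(y)]);n=np.array([-a[1],a[0]])
print('in case frame',(t[:2]-C)@a,(t[:2]-C)@n,t[2],'tool y yaw',np.degrees(np.arctan2(R[1,1],R[0,1])))
E
python3 st.py
```

```text
t 3.65 tcp [0.4376 0.092  0.2011] gap -0.00033409549785672695 F [-0.22  1.2  -0.13] M [ 0.36  0.29 -0.01]
[[-0.569  0.755  0.326]
 [ 0.654  0.656 -0.377]
 [-0.499 -0.002 -0.867]]
j [ 0.327 -0.038 -0.577  0.82  -0.48   1.13 ]
in case frame -0.22855877084700602 -7.864170903154637e-05 0.20108235138085898 tool y yaw 40.98956871200714
```

Emit:
move_arm(deltas=[1,0.0156,0,0.027,0,0,0,1,0.0156,0,0.027,0,0,0,1,0.0156,0,0.027,0,0,0,1,0.0156,0,0.027,0,0,0,1,0.0156,0,0.027,0,0,0,1,0,0,0,0,0,0])

```text
clock: 4.4
tcp_pos: [0.4389, 0.0895, 0.0446]
orientation: [0.233, 0.403, 0.878, -0.109]
wrist_force: [-0.2, 0.1, 0.1]
finger_gap: -0.0001
```

```bash
python3 st.py; python3 - <<'E'
from h import *
p=cam('top');q=cam('side')
cv2.imwrite('pics/pre.png',np.hstack([cv2.resize(p['img'][100:260,240:410,::-1],(400,376),interpolation=cv2.INTER_CUBIC),cv2.resize(q['img'][120:260,270:415,::-1],(400,376),interpolation=cv2.INTER_CUBIC)]))
E
```

```text
t 4.4 tcp [0.4389 0.0895 0.0446] gap -0.0001181615271887069 F [-0.2   0.09  0.07] M [0.32 0.33 0.02]
[[-0.567  0.759  0.321]
 [ 0.657  0.651 -0.379]
 [-0.497 -0.004 -0.868]]
j [ 0.321  0.174 -0.812  0.374 -0.479  1.13 ]
in case frame -0.22588388640441967 -0.0006840448991068969 0.04456342841547438 tool y yaw 40.635115870290576
```

View pics/pre.png

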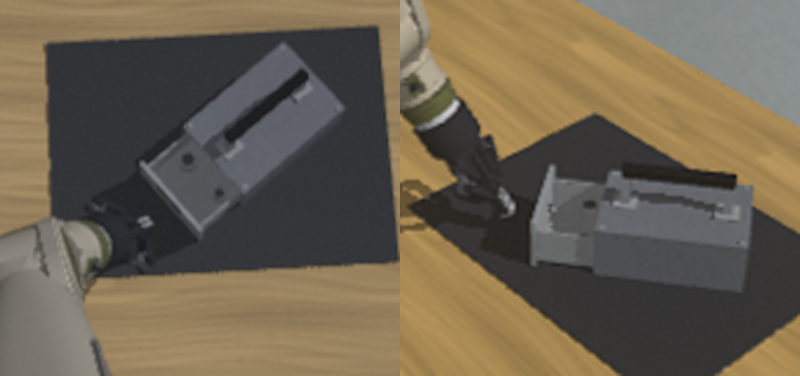

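Emit:
move_arm(deltas=[1,-0.013,0,0.00745,0,0,0,1,-0.013,0,0.00745,0,0,0,1,-0.0052,0,0.003,0,0,0,1,-0.0052,0,0.003,0,0,0,1,-0.0052,0,0.003,0,0,0,1,-0.0052,0,0.003,0,0,0,1,-0.0052,0,0.003,0,0,0,1,-0.0052,0,0.003,0,0,0,1,-0.0052,0,0.003,0,0,0,1,-0.0052,0,0.003,0,0,0])

```text
clock: 5.75
tcp_pos: [0.491, 0.0312, 0.0464]
orientation: [0.235, 0.403, 0.878, -0.108]
wrist_force: [-0.1, 0.9, -0.3]
finger_gap: 0.0002
```

```bash
python3 st.py;python3 fit.py
```

```text
t 5.75 tcp [0.491  0.0312 0.0464] gap 0.00017877873948320046 F [-0.05  0.88 -0.29] M [0.5  0.34 0.04]
[[-0.565  0.758  0.326]
 [ 0.656  0.652 -0.379]
 [-0.5   -0.    -0.866]]
j [ 0.15   0.193 -0.793  0.287 -0.437  0.943]
in case frame -0.1476779779362186 0.0006292004625842172 0.04642604151350578 tool y yaw 40.72108616456264
top handle c [ 0.5526 -0.0183] yaw -42.64 len 0.2736 w 0.1101 box x [-0.1004  0.1675] box y [-0.0908  0.0504] rect yaw 41.3
side handle c [ 0.543  -0.0253] yaw -46.06 len 0.2817 w 0.1073 box x [-0.1043  0.1682] box y [-0.0793  0.0562] rect yaw 40.9
```

Emit:
move_arm(deltas=[1,-0.0052,0,0.003,0,0,0,1,-0.0052,0,0.003,0,0,0,1,-0.0052,0,0.003,0,0,0,1,-0.0052,0,0.003,0,0,0,1,-0.0026,0,0.0015,0,0,0])

```text
clock: 6.48
tcp_pos: [0.5085, 0.0106, 0.0464]
orientation: [0.235, 0.403, 0.878, -0.108]
wrist_force: [-2.2, 1.8, 0.1]
finger_gap: 0.0001
```

```bash
python3 st.py;python3 - <<'E'
from h import *
p=cam('top');q=cam('side')
cv2.imwrite('pics/push1.png',np.hstack([cv2.resize(p['img'][100:260,240:410,::-1],(400,376),interpolation=cv2.INTER_CUBIC),cv2.resize(q['img'][120:260,270:415,::-1],(400,376),interpolation=cv2.INTER_CUBIC)]))
E
```

```text
t 6.475 tcp [0.5085 0.0106 0.0464] gap 0.00012841464169928047 F [-2.19  1.81  0.15] M [ 0.44  0.5  -0.05]
[[-0.565  0.758  0.326]
 [ 0.657  0.652 -0.379]
 [-0.5   -0.    -0.866]]
j [ 0.096  0.207 -0.777  0.265 -0.421  0.887]
in case frame -0.12063779429114412 0.00046645539067647154 0.04639279240189409 tool y yaw 40.693848076815115
```

View pics/push1.png

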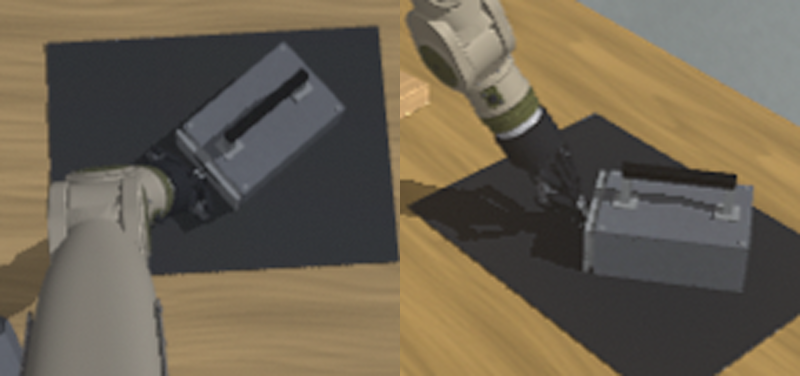

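The drawer is nearly shut, and the plate edge shows a few px off the case. I'll push on slowly, watching the force.

Emit:
move_arm(deltas=[1,-0.0017,0,0.001,0,0,0,1,-0.0017,0,0.001,0,0,0,1,0,0,0,0,0,0])

```text
clock: 6.95
tcp_pos: [0.5112, 0.008, 0.0466]
orientation: [0.235, 0.403, 0.878, -0.108]
wrist_force: [-0.1, -0.7, 0.4]
finger_gap: 0.0004
```

Emit:
move_arm(deltas=[1,-0.0013,0,0.00075,0,0,0,1,0,0,0,0,0,0])

```text
clock: 7.2
tcp_pos: [0.5121, 0.0069, 0.0466]
orientation: [0.235, 0.403, 0.878, -0.108]
wrist_force: [-0.6, 0.3, 0.0]
finger_gap: 0.0001
```

Emit:
move_arm(deltas=[1,-0.0013,0,0.00075,0,0,0,1,0,0,0,0,0,0])

```text
clock: 7.45
tcp_pos: [0.513, 0.0058, 0.0465]
orientation: [0.235, 0.403, 0.878, -0.108]
wrist_force: [0.3, 1.2, 0.0]
finger_gap: 0.0004
```

Emit:
move_arm(deltas=[1,-0.0013,0,0.00075,0,0,0,1,0,0,0,0,0,0])

```text
clock: 7.7
tcp_pos: [0.5134, 0.0053, 0.0463]
orientation: [0.235, 0.402, 0.878, -0.107]
wrist_force: [-5.1, 4.9, 5.1]
finger_gap: -0.0
```

Emit:
move_arm(deltas=[1,-0.0013,0,0.00075,0,0,0,1,0,0,0,0,0,0])

```text
clock: 7.95
tcp_pos: [0.5143, 0.0043, 0.0463]
orientation: [0.235, 0.402, 0.878, -0.107]
wrist_force: [-5.3, 5.3, 5.4]
finger_gap: -0.0004
```

```bash
python3 st.py;python3 - <<'E'
from h import *
p=cam('top');q=cam('side')
cv2.imwrite('pics/push2.png',np.hstack([cv2.resize(p['img'][110:190,310:395,::-1],(400,376),interpolation=cv2.INTER_CUBIC),cv2.resize(q['img'][170:240,330:415,::-1],(400,376),interpolation=cv2.INTER_CUBIC)]))
E
```

```text
t 7.95 tcp [0.5143 0.0043 0.0463] gap -0.00044695700113978954 F [-5.3   5.26  5.42] M [0.89 0.74 0.04]
[[-0.566  0.757  0.326]
 [ 0.656  0.653 -0.377]
 [-0.499  0.    -0.867]]
j [ 0.079  0.212 -0.771  0.259 -0.413  0.868]
in case frame -0.1120729389689577 0.0006607508713532727 0.04633241724777259 tool y yaw 40.799552578602594
```

View pics/push2.png

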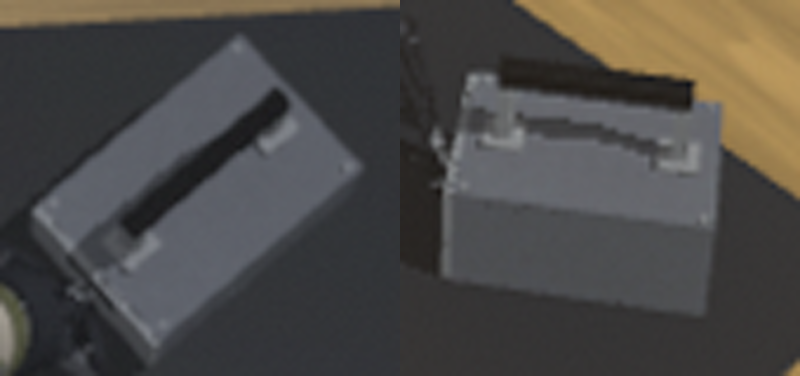

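Resistance rose from about 1 N to about 7.5 N and levelled off as the case crept about 1 mm, so the drawer is on its stop. Now I back off, rise, level the tool and open the jaws.

Emit:
move_arm(deltas=[1,0.0145,0,-0.0083,0,0,0,1,0.0145,0,-0.0083,0,0,0,1,0.0145,0,-0.0083,0,0,0,1,-0.025,0,-0.0433,0,0,0,1,-0.025,0,-0.0433,0,0,0,1,-0.025,0,-0.0433,0,0,0,0,-0.025,0,-0.0433,0,0,0,-1,0,0,0,0,10,0,-1,0,0,0,0,10,0,-1,0,0,0,0,10,0])

```text
clock: 9.3
tcp_pos: [0.4819, 0.0426, 0.2476]
orientation: [-0.001, 0.416, 0.909, 0.002]
wrist_force: [0.5, -0.1, -0.8]
finger_gap: 0.0722
```

```bash
python3 st.py;python3 fit.py; python3 - <<'E'
from h import *
p=cam('top');q=cam('side')
cv2.imwrite('pics/shut.png',np.hstack([cv2.resize(p['img'][90:220,250:410,::-1],(400,325),interpolation=cv2.INTER_CUBIC),cv2.resize(q['img'][120:250,290:415,::-1],(400,325),interpolation=cv2.INTER_CUBIC)]))
E
```

```text
t 9.3 tcp [0.4819 0.0426 0.2476] gap 0.07223981597784444 F [ 0.49 -0.13 -0.76] M [-0.01  0.   -0.01]
[[-0.653  0.757 -0.001]
 [ 0.757  0.653  0.004]
 [ 0.004  0.002 -1.   ]]
j [-0.08   0.136 -0.168  1.268  0.004  0.779]
in case frame -0.1622054041455173 0.0012324762111342973 0.24763691780676894 tool y yaw 40.77350522966166
top handle c [ 0.5893 -0.0811] yaw -48.16 len 0.1419 w 0.0172 box x [-0.1014  0.0971] box y [-0.0652  0.0656] rect yaw 40.8
side handle c [ 0.5861 -0.0851] yaw -49.24 len 0.137 w 0.0198 box x [-0.1006  0.0942] box y [-0.0662  0.0626] rect yaw 40.4
```

View pics/shut.png

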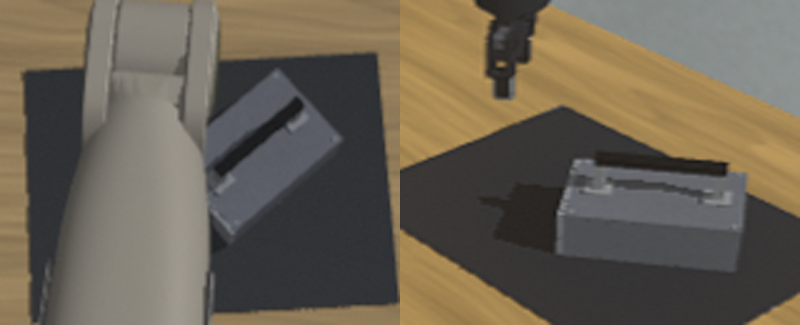

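The drawer face sits at −0.101 from the handle centre in both cameras, which means shut. Next, over the handle.

Emit:
move_arm(deltas=[-1,-0.041,-0.0005,0,0,0,0,-1,-0.041,-0.0005,0,0,0,0,-1,-0.041,-0.0005,0,0,0,0,-1,-0.041,-0.0004,0,0,0,0,-1,0,0,0.025,0,0,0,-1,0,0,0.02,0,0,0,-1,0,0,0,0,0,0])

```text
clock: 10.38
tcp_pos: [0.5858, -0.0821, 0.1998]
orientation: [-0.001, 0.416, 0.909, -0.001]
wrist_force: [-0.3, 0.6, 0.7]
finger_gap: 0.0853
```

```bash
python3 st.py;python3 - <<'E'
from h import *
p=cam('top');q=cam('side')
cv2.imwrite('pics/over.png',np.hstack([cv2.resize(p['img'][90:220,250:410,::-1],(400,325),interpolation=cv2.INTER_CUBIC),cv2.resize(q['img'][120:250,290:415,::-1],(400,325),interpolation=cv2.INTER_CUBIC)]))
E
```

```text
t 10.375 tcp [ 0.5858 -0.0821  0.1998] gap 0.085330132086801 F [-0.32  0.6   0.66] M [ 0.03 -0.06 -0.01]
[[-0.654  0.757 -0.003]
 [ 0.757  0.654 -0.   ]
 [ 0.002 -0.003 -1.   ]]
j [-2.740e-01  3.620e-01  1.100e-02  1.223e+00 -1.000e-03  5.840e-01]
in case frame 5.541499222089491e-05 -0.0015875730871382778 0.19982249299040103 tool y yaw 40.83284606770746
```

View pics/over.png

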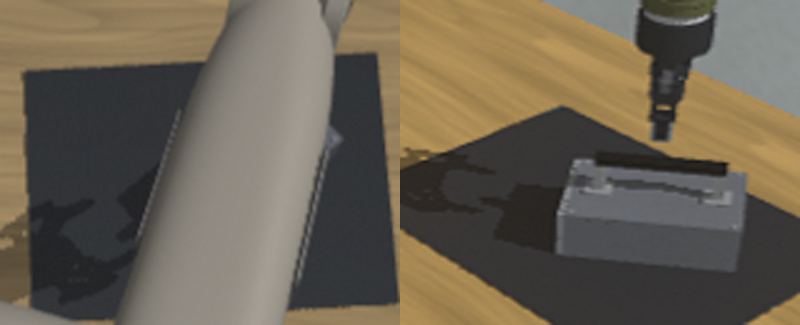

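Emit:
move_arm(deltas=[-1,-0.001,0.0005,0.02,0,0,0,-1,-0.001,0.0003,0.02,0,0,0,-1,0,0,0.02,0,0,0,-1,0,0,0.0185,0,0,0,-1,0,0,0,0,0,0,0.4,0,0,0,0,0,0,0.4,0,0,0,0,0,0], squeeze=25)

```text
clock: 11.35
tcp_pos: [0.5905, -0.0852, 0.1242]
orientation: [0.001, 0.417, 0.909, 0.0]
wrist_force: [0.5, 0.4, 0.4]
finger_gap: 0.0515
```

Emit:
move_arm(deltas=[1,0,0,0,0,0,0,1,0,0,0,0,0,0,1,0,0,0,0,0,0,1,0,0,0,0,0,0])

```text
clock: 11.85
tcp_pos: [0.5901, -0.0849, 0.1232]
orientation: [0.0, 0.417, 0.909, 0.0]
wrist_force: [1.6, 2.1, 2.7]
finger_gap: 0.0157
```

```bash
python3 st.py;python3 - <<'E'
from h import *
q=cam('side')
cv2.imwrite('pics/grip.png',cv2.resize(q['img'][130:240,310:415,::-1],(570,600),interpolation=cv2.INTER_CUBIC))
E
```

```text
t 11.85 tcp [ 0.5901 -0.0849  0.1232] gap 0.015653478081997775 F [1.61 2.08 2.72] M [ 0.36 -0.24 -0.01]
[[-0.652  0.758  0.001]
 [ 0.758  0.652  0.   ]
 [-0.001  0.001 -1.   ]]
j [-2.780e-01  4.120e-01 -1.090e-01  1.049e+00  1.000e-03  5.820e-01]
in case frame 0.005045409418743293 -0.0001978550259463942 0.1232010509803372 tool y yaw 40.72465141492519
```

View pics/grip.png

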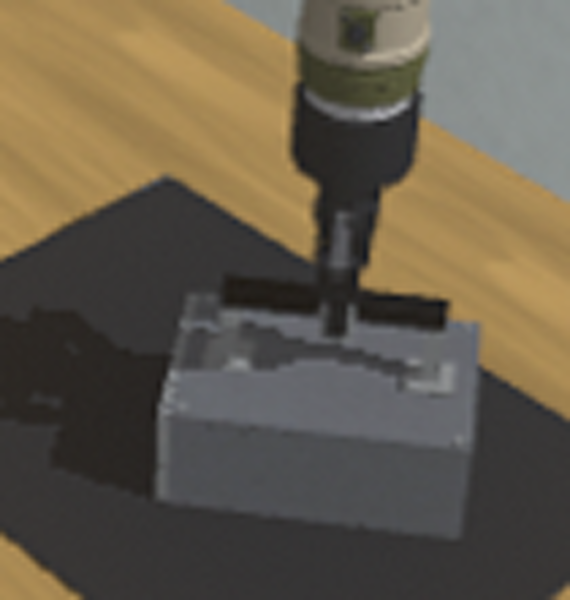

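The gap is 15.7 mm against the 16 mm bar, gripped mid-bar. I tighten the grip and lift slightly to check.

Emit:
move_arm(deltas=[1,0,0,0,0,0,0,1,0,0,0,0,0,0,1,0,0,0,0,0,0,1,0,0,-0.005,0,0,0,1,0,0,-0.008,0,0,0,1,0,0,-0.008,0,0,0,1,0,0,-0.004,0,0,0,1,0,0,0,0,0,0], squeeze=110)

```text
clock: 12.9
tcp_pos: [0.5899, -0.0852, 0.1482]
orientation: [0.0, 0.417, 0.909, 0.0]
wrist_force: [-0.2, -0.8, -7.6]
finger_gap: 0.0142
```

```bash
python3 st.py;python3 - <<'E'
from h import *
q=cam('side')
cv2.imwrite('pics/lift1.png',cv2.resize(q['img'][120:240,310:415,::-1],(525,600),interpolation=cv2.INTER_CUBIC))
E
```

```text
t 12.9 tcp [ 0.5899 -0.0852  0.1482] gap 0.014207292320888422 F [-0.2  -0.84 -7.61] M [-0.09 -0.04 -0.01]
[[-0.652  0.758  0.001]
 [ 0.758  0.652 -0.   ]
 [-0.001  0.    -1.   ]]
j [-0.278  0.395 -0.07   1.105 -0.     0.582]
in case frame 0.005065649338112851 -0.0005889797422144284 0.1481621312229546 tool y yaw 40.712928081872576
```

View pics/lift1.png

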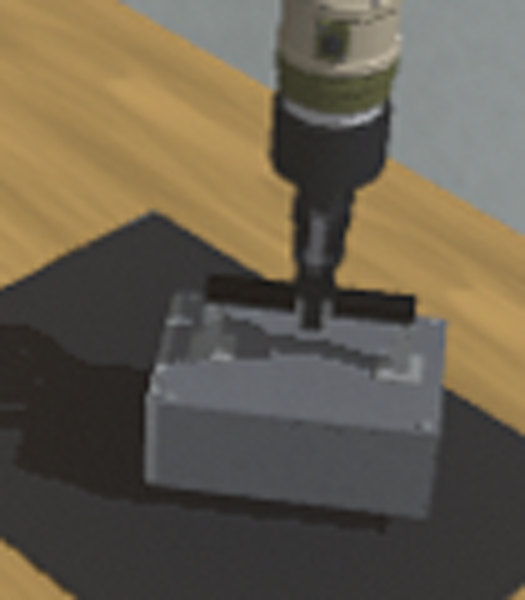

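Case airborne: 7.6 N, moments below 0.1 N·m. Lifting the rest of the way.

Emit:
move_arm(deltas=[1,0,0,-0.008,0,0,0,1,0,0,-0.014,0,0,0,1,0,0,-0.016,0,0,0,1,0,0,-0.016,0,0,0,1,0,0,-0.016,0,0,0,1,0,0,-0.016,0,0,0,1,0,0,-0.014,0,0,0,1,0,0,-0.008,0,0,0,1,0,0,-0.004,0,0,0,1,0,0,0,0,0,0])

```text
clock: 14.2
tcp_pos: [0.5896, -0.0851, 0.2596]
orientation: [-0.0, 0.417, 0.909, 0.0]
wrist_force: [1.3, -0.2, -7.3]
finger_gap: 0.0141
```

```bash
python3 st.py;python3 - <<'E'
from h import *
q=cam('side');p=cam('top'); save(q,'lift_s.png'); save(p,'lift_t.png')
a=np.array([np.cos(np.radians(-49.2)),np.sin(np.radians(-49.2))]);n=np.array([-a[1],a[0]])
m=np.zeros((400,640),bool); m[110:230,300:430]=1
W,px=maskw(q,m); D=W[:,:2]-[.59,-.085]; X=D@a;Y=D@n;Z=W[:,2]
print('z range around', Z[(abs(X)<.1)&(abs(Y)<.07)&(Z>.1)].min())
s=(abs(X)<.085)&(abs(Y)<.055)&(abs(Y)>.02)&(Z>.19)&(Z<.225)
A=np.c_[X[s],Y[s],np.ones(s.sum())]; c=np.linalg.lstsq(A,Z[s],rcond=None)[0]; r=Z[s]-A@c; k=abs(r)<.005
c=np.linalg.lstsq(A[k],Z[s][k],rcond=None)[0]; print('top plane tilt deg (x,y)',np.degrees(c[:2]),'z',c[2],k.sum())
f=(Z>.11)&(Z<.205)&(abs(Y)<.06)&(X<-.08); print('front x pct',np.percentile(X[f],[.5,2,10]) if f.any() else None)
for t in('jar','hammer','offcut'):
    for d in imaging.cut_out(p,t)[:1]:
        W,_=maskw(p,d['mask']); print(t,np.median(W,0).round(3))
E
```

```text
t 14.2 tcp [ 0.5896 -0.0851  0.2596] gap 0.0140671389449019 F [ 1.29 -0.18 -7.29] M [-0.04 -0.03  0.01]
[[-0.652  0.758 -0.   ]
 [ 0.758  0.652  0.   ]
 [ 0.    -0.    -1.   ]]
j [-0.278  0.351  0.142  1.362  0.     0.582]
in case frame 0.004782897956020924 -0.0006940499652247111 0.25963853672460074 tool y yaw 40.71805898522206
z range around 0.13659193361367788
top plane tilt deg (x,y) [0.08391709 0.02027177] z 0.21540694181048922 565
front x pct None
jar [ 0.352 -0.44   0.078]
hammer [ 0.683 -0.433  0.025]
offcut [0.48  0.448 0.039]
```

View pics/lift_s.png

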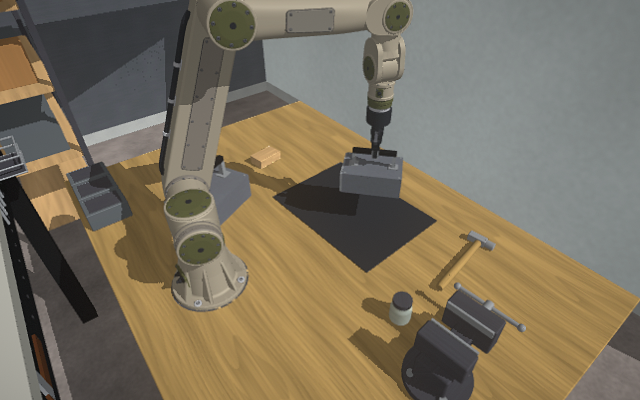

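View pics/lift_t.png

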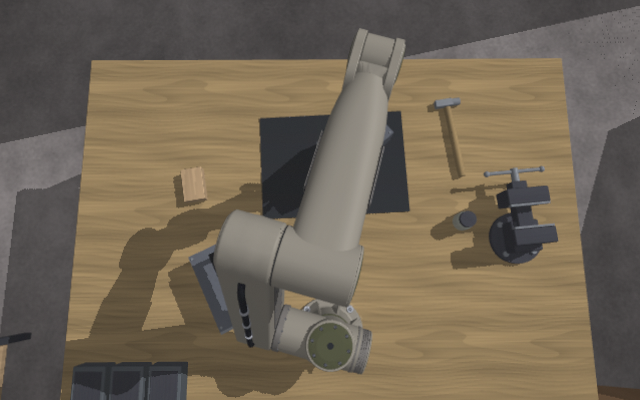

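Emit:
move_arm(deltas=[1,0,0,0,0,0,0,1,0,0,0,0,0,0,1,0,0,0,0,0,0,1,0,0,0,0,0,0])

```text
clock: 14.95
tcp_pos: [0.5896, -0.0851, 0.2598]
orientation: [0.0, 0.417, 0.909, 0.0]
wrist_force: [-0.1, 0.4, -7.6]
finger_gap: 0.0141
```

```bash
python3 st.py|head -1;python3 - <<'E'
from h import *
q=cam('side')
cv2.imwrite('pics/fin.png',cv2.resize(q['img'][130:215,325:420,::-1],(670,600),interpolation=cv2.INTER_CUBIC))
a=np.array([np.cos(np.radians(-49.2)),np.sin(np.radians(-49.2))]);n=np.array([-a[1],a[0]])
m=np.zeros((400,640),bool); m[110:230,300:430]=1
W,px=maskw(q,m); D=W[:,:2]-[.59,-.085]; X=D@a;Y=D@n;Z=W[:,2]
k=(Z>.203)&(Z<.225)&(abs(Y)<.07)
print('top/front x extent',np.percentile(X[k],[.3,99.7]),'z',np.median(Z[k]))
print('qvel',abs(env.get_state()['qvel']).max())
E
```

```text
t 14.95 tcp [ 0.5896 -0.0851  0.2598] gap 0.014116482203833075 F [-0.08  0.43 -7.6 ] M [-0.1  -0.08  0.01]
top/front x extent [-0.10295428  0.0919307 ] z 0.2154142771969876
qvel 0.0016469235287630603
```

View pics/fin.png

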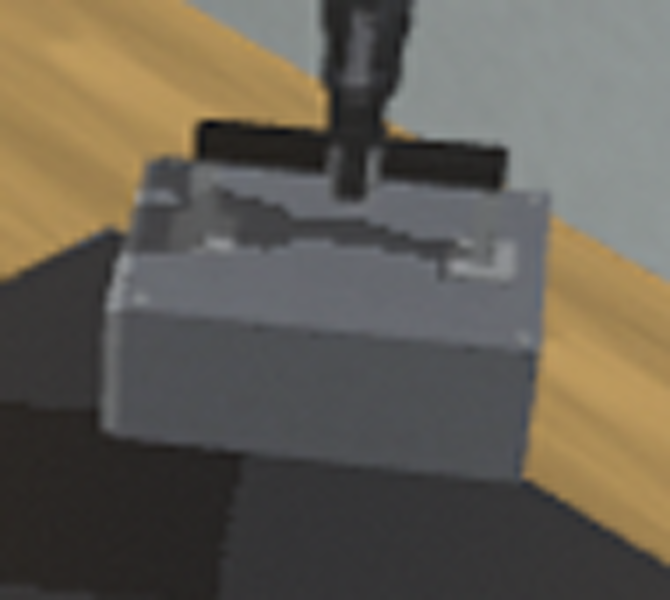

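The case is held level with the drawer plate flush; the total length is 195 mm against an expected 196 mm shut.

```bash
python3 -c "
from h import *
print(order.hand_in())"
```

```text
the job is handed in; nothing more can be done
None
```

The job is handed in: the drawer was pushed home with the case on the mat, and the case is now held by its handle about 136 mm above the mat, level and still. It took about 15 s of the 50 s allowed.

- **Drawer:** I pushed it with the closed fingers until the resistance rose from about 1 N to about 7.5 N. The case crept about 1 mm on the mat at the end of the push. In the air the case measures 195 mm long overall, against 196 mm when shut.
- **Grip and lift:** I gripped the middle of the handle at 110 N. The jaw opening read 14.1 mm on the 16 mm bar. The hanging weight reads 7.6 N.
- **Level and still:** The case top is tilted less than 0.1°, and joint speeds are about zero.
- **Bystanders:** The jar and offcut measured where they started. The hammer's reading differed by 13 mm along its length between two cut-outs, but it shows at the same place in the pictures and nothing touched it.
- **Not checked directly:** I last saw the sockets in the open drawer, so I could not see them after it was shut.

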